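# Shut and latch the drive transit case

### The arm

A 6-joint arm with a two-finger parallel gripper is mounted at the origin on the work surface. World frame = base frame: x ahead of the robot, y to its left, z up, the work surface at z = 0. Lengths are in m, angles in rad, forces in N, time in s.
With the tool pointing down it reaches from about 0.35 to 0.775 m from the base axis. Payload 7.3 kg.
Tool frame: the origin (TCP) lies on the centre line of the jaws, within the pads' length; the fingertips stand tip_reach ahead of it and the grasp point (between the pads) lies 6 mm ahead of it (tip_reach is the distance from the TCP to the fingertips, in m); x points along the fingers, y is the direction in which the jaws open and shut, and the axes are right-handed (so a half turn about x gives the same grasp; the last joint's range is limited). The gripper opens to 92 mm and grips with 3 to 60 N. Pads are 19 mm wide; open, the fingers measure 130 mm over their backs; the gripper's body (75 mm by 190 mm) begins 47 mm behind the grasp point.
Start: joints at [1.076, 0.342, 1.524, -0, 1.275, -0.146], TCP at [0.179, 0.493, 0.252] pointing down, gripper open.
Joint ranges: [-2.53, 2.53], [-0.77, 2.02], [0.04, 2.7], [-1, 4.14], [0.28, 2.66], [-3.11, 3.11]. Speed limits (rad/s): [2.57, 2.57, 3.14, 3.14, 3.14, 3.14].

### API

Orientations are given as [roll, pitch, yaw] about the fixed x, y, z axes, in that order (R = Rz(yaw) Ry(pitch) Rx(roll)).
In Python, from cell import observe, read_camera, get_calibration, hand_in, tip_reach gives the robot as it stands. The module is installed in compiled form; this text tells all that it offers.
- The arm moves only by the shell command python3 -m crank 'ROWS' [FORCE]. ROWS is JSON, a list of rows, each an object of numbers: "fingers": the opening, from -1 (shut) to 1 (fully open); "tx", "ty", "tz": the shift along the tool's x, y, z in units of 40 mm (1.0 is 40 mm); "roll": the turn about the tool's x in units of 10 degrees (1.0 is 10 degrees). In form: [{"fingers": .., "tx": .., "ty": .., "tz": .., "roll": ..}, ...]. A call has exactly 8 rows; each row is the pose to reach, as a shift and turn from the pose commanded when the call began, along the tool's axes at that moment; what a row does not reach only later rows make up. A row lasts 1/8 s, in which the tool goes at most 62.5 mm and 10.7 degrees, less where a joint would pass 70% of its speed; a pose out of reach is approached as far as the arm can. A call with a gripper value outside its range is refused whole. The fingers move at their own pace and stop on an object; FORCE is the grip in N (left out, the last holds). Time passes only in rows, so rows that repeat a pose let the fingers close, or fill a call up. It gives the time, the measured TCP pose, the force and the opening at its end, in the units of the state.
- observe(): the state, without advancing time (a new reading comes with each control period).
- read_camera(name): name is "side" or "top"; returns (picture, depth): 384x512x3 uint8, red, green, blue; 384x512 float32, m along the optical axis (not along the pixel's ray), 0 where there is no reading.
- get_calibration(name): a dict with "vertical_fov" (degrees; the focal length in pixels is half the picture's height over the tangent of half this angle, whatever the lens; pixels are square), "cx", "cy" (the principal point, pixels), "dist_coeffs" ([k1, k2, p1, p2, k3] as OpenCV has them; the pictures are not rectified), "pose" (4x4, takes a point from camera to world coordinates). Camera axes: x right, y down, z forward; pixel columns grow to the right and rows downward; lengths in m; the calibration is good to about 2 mm. A picture is of the moment at which its call begins. get_calibration takes no time and is no camera call.
- hand_in(): hands the job in, once; it reports no verdict.
The state is a dict: "time": time; "qpos": joint angles; "qvel": joint speeds; "joint_efforts": joint torques, N m; "tool_pos": TCP position; "tool_rot": TCP orientation; "contact_force": force on the tool from outside, world axes, zero at the start; "torque": the same for the moment, N m; "opening": finger opening in m.
Only numpy, scipy, OpenCV 4.12 (cv2) and the standard library are available. Lean on these libraries where they do the work, as an engineer would, in place of code of your own. Each camera call takes 0.05 s, during which the arm holds its last target. There are 200 camera calls.

### The job

Shut the drive case for transport: tip its lid over from behind so that it swings shut by its own weight, then lift the loose latch bar over the keeper's outer horn, bring it in until you feel the back stop, and let it drop into the keeper's notch above the lid's tongue. Do not push the lid down while it falls, handle the bar gently, and leave the other things on the bench where they are.

Things in the scene. Friction and masses are not known exactly. Their poses are not given: they have to be found in the camera images.
- case: Grey steel transit case, 200 long (x) by 170 (y) by 100 mm high, 4 mm walls, open on top, fixed. Origin: centre of its underside, z up; its +x end faces away from the robot. The lid's hinge runs along the top edge of its +y side (y +85, z 100 mm); pivot bracket, latch bar and keeper are on its -y side.
- lid (a joint): Lid angle, rad: 0 shut flat on the case, 1.57 upright, 1.9 its stop, leaning back over the case's +y side, where its weight keeps it (start 1.76 to 1.88). Pushed below about 1.5 it falls shut by itself. Lid about 0.35 kg, 6 mm thick.
- lid_edge (a point): Middle of the lid's free edge (200 mm long), 170 mm from the hinge line. A steel tongue 40 mm wide stands 55 mm out from this edge, 25 mm from the middle towards the case's -x end; with the lid shut it reaches to y = -140 mm of the case, its top at z = 105 mm, and the latched bar lies over it.
- latch_pivot (a point): Fixed point on the case, at its x +90, y -130, z 115 mm: the latch bar's pivot, about which it both swings sideways (upright axis, joint swivel) and lifts (level axis).
- keeper_mid (a point): Middle setting of the keeper's notch floor, fixed to the case at its x -90, y -130, z 108 mm. The keeper, a steel catch 12 mm thick along x, is set up to 12 mm to either side (case y) of this; not reported: feel or look. From outside towards the case (+y): horn 16 mm thick, top 20 mm above the floor; notch 18 mm wide, open on top; back stop 10 mm thick, top 42 mm above the floor.
- swivel (a joint): Sideways swing of the latch bar, rad: 0 = parallel to the case's side, pointing to the case's -x; grows as the free end swings out, away from the case. Range -0.10 to 0.55; starts at 0.28 to 0.45, outside the keeper's horn. Turns lightly (0.02 N m) and stays where it is left. In the notch it reads -0.085 to +0.085, depending on the keeper.
- bar: Straight steel latch bar, 12 wide, 14 mm high, about 0.3 kg, held at the pivot. Origin on the pivot; its -x axis runs along the bar to the free end, y across, z up. Lifts freely up to 0.8 rad and falls back when let go. Starts 0.08 rad below level, on its stop; level when in the notch. The keeper meets it 180 mm from the pivot.
- handle (a point): Centre of the cross handle, 240 mm from the pivot: a level round steel rod 10 mm thick, 90 mm long, across the bar, 39 mm free on each side; the bar's tail runs on 25 mm past the rod. Its height above the case's underside: about 96 mm at the start, 115 mm with the bar in the notch, 142 mm with the bar on top of the horn. Clear space below it.
- caddy: Bystander: flat dark drive caddy with a green front, 155 x 100 x 24 mm, on the latch side. Origin under its centre.
- flask: Bystander: blue drinking flask, 72 mm across, 210 mm tall. Origin under its centre.
- pen_cup: Bystander: black cup with pens, 84 mm across, 145 mm tall. Origin under its centre.
- mouse: Bystander: black computer mouse, 110 x 62 x 30 mm. Origin under its centre.
- highlighter: Bystander: yellow highlighter pen lying flat, 145 x 16 x 16 mm. Origin under its middle.
- tape: Bystander: roll of clear tape lying flat, 100 mm across, 24 mm high. Origin under its centre.

How it is judged:
By the outcome, as a careful person would: the job done as asked, in the order asked, and still so for the second after the job is handed in, with the robot touching nothing.
It also fails if it takes over 69 s, if anything falls off the work surface, if the arm or the gripper's body presses on something with over 40 N, if the wrist force passes 120 N, or if a joint passes its speed limit or range.

## Working session

There is one attempt and no reset: what is moved stays moved. The work goes in short steps, Python scripts to look and compute and a shell command to move; the robot and the scene stay as the last step left them, time stands still between calls to the robot, and variables do not carry over. Pictures are saved under pics/ and viewed, about 8 in all and at most 12, crops included, and the job is handed in when it is done.

```bash
mkdir -p pics; cat > h.py <<'E'
import numpy as np, cv2
from cell import *
def K(n):
    c=get_calibration(n); f=192/np.tan(np.radians(c["vertical_fov"])/2)
    return np.array([[f,0,c["cx"]],[0,f,c["cy"]],[0,0,1]]),np.array(c["dist_coeffs"],float),np.array(c["pose"])
def cloud(n,d):
    k,D,P=K(n); v,u=np.mgrid[0:384,0:512]
    p=cv2.undistortPoints(np.stack([u,v],-1).reshape(-1,1,2).astype(float),k,D).reshape(384,512,2)
    X=np.dstack([p*d[...,None],d]); return X@P[:3,:3].T+P[:3,3]
def proj(n,pts):
    k,D,P=K(n); T=np.linalg.inv(P)
    return cv2.projectPoints(np.array(pts,float).reshape(-1,3),cv2.Rodrigues(T[:3,:3])[0],T[:3,3],k,D)[0].reshape(-1,2)
def shot(n,name,s=None):
    im,d=read_camera(n); np.savez('pics/'+name+'.npz',im=im,d=d,X=cloud(n,d))
    cv2.imwrite('pics/'+name+'.png',cv2.resize(im[...,::-1],None,fx=1.5,fy=1.5)); return im,d
E
python3 - <<'E'
from h import *
for n in("top","side"):
    shot(n,n+"0"); print(n,np.round(K(n)[2],3))
print(observe(),tip_reach)
E
```

```text
top [[ 0.014 -0.981  0.193  0.377]
 [-1.    -0.016 -0.009  0.011]
 [ 0.012 -0.193 -0.981  1.229]
 [ 0.     0.     0.     1.   ]]
side [[ 0.887 -0.32   0.333  0.171]
 [-0.461 -0.599  0.655 -0.78 ]
 [-0.01  -0.734 -0.679  0.916]
 [ 0.     0.     0.     1.   ]]
{'time': 0.1, 'qpos': array([ 1.07600970e+00,  3.42652326e-01,  1.52488412e+00, -2.41780626e-05,
        1.27539201e+00, -1.45993435e-01]), 'qvel': array([ 8.29096371e-04, -8.53269140e-04, -2.35720024e-03,  5.91562456e-04,
        9.53691071e-05, -1.58354669e-04]), 'joint_efforts': array([ 6.30048999e-04, -4.32005739e+01, -2.44693226e+01,  7.18317926e-02,
        5.26710448e-02, -5.35054198e-05]), 'tool_pos': array([0.17925889, 0.49311703, 0.25112785]), 'tool_rot': array([-1.69948247,  1.56946033, -2.04826861]), 'contact_force': array([0.10356594, 0.2549803 , 0.28769675]), 'torque': array([0.01423407, 0.00718576, 0.03998014]), 'opening': 0.0917283088104167} 0.025
```

View pics/top0.png

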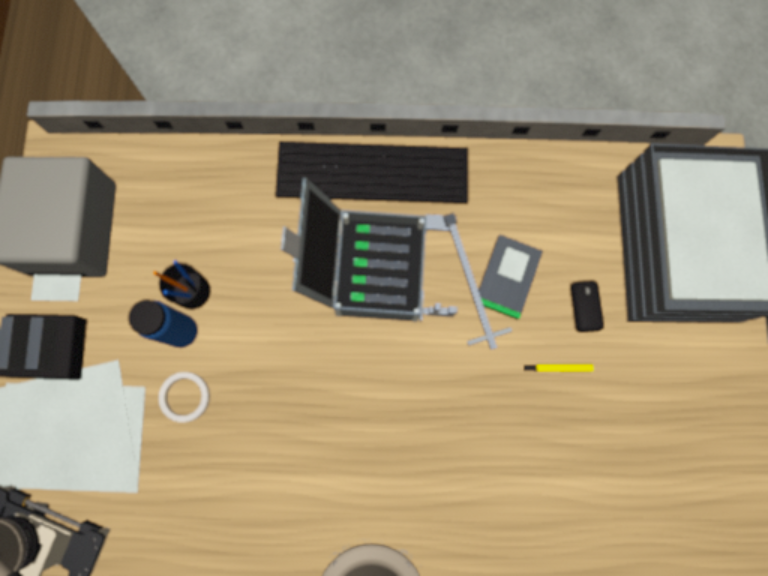

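View pics/side0.png

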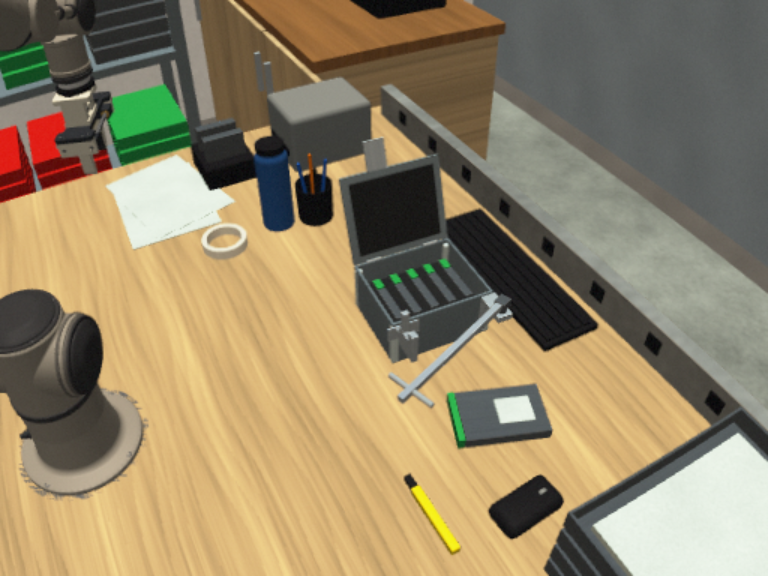

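The top view shows the case rim at about (336–424, 213–318), the lid leaning left with its tongue at (291,243), the bar from (450,218) to the handle at (490,337), and the keeper at (440,311). The flask and cup stand behind the lid at (165,322) and (185,285).

```bash
python3 - <<'E'
from h import *
t=np.load('pics/top0.npz');s=np.load('pics/side0.npz')
np.set_printoptions(precision=4,suppress=True)
def ray(n,uv,z):
    k,D,P=K(n); p=cv2.undistortPoints(np.array([[uv]],float),k,D)[0,0]
    r=P[:3,:3]@[p[0],p[1],1]; return P[:3,3]+r*(z-P[2,3])/r[2]
for nm,uv in dict(rimA=(345,213),rimB=(424,217),rimC=(336,312),rimD=(418,318),piv=(450,218),handle=(490,337),h1=(470,344),h2=(511,330),keep=(440,311),lidtop1=(304,180),lidtop2=(296,289),tongue=(287,243)).items():
    u=np.array(uv)/1.5; i=np.round(u).astype(int)
    print(nm,'X',t['X'][i[1],i[0]],'ray.1',ray('top',u,.1))
X=s['X']; im=s['im']
for nm,uv in dict(tongue_top=(374,140),lidTL=(345,180),lidTR=(435,162),handle=(404,392),horn=(394,342),stop=(406,318),notch=(400,345),k3=(415,345),pivot=(503,300)).items():
    i=np.round(np.array(uv)/1.5).astype(int); print('side',nm,X[i[1],i[0]])
cv2.imwrite('pics/crop.png',np.hstack([cv2.resize(s['im'][190:290,240:350,::-1],None,fx=4,fy=4,interpolation=2),cv2.resize(t['im'][130:240,260:345,::-1],(309,400),interpolation=2)]))
E
```

```text
rimA X [0.7532 0.0636 0.0903] ray.1 [0.75   0.0631 0.1   ]
rimB X [ 0.7435 -0.0954  0.1001] ray.1 [ 0.7445 -0.0944  0.1   ]
rimC X [0.5578 0.0784 0.0524] ray.1 [0.5505 0.0757 0.1   ]
rimD X [ 0.5492 -0.0878  0.046 ] ray.1 [ 0.5413 -0.0823  0.1   ]
piv X [ 0.7371 -0.1432  0.1225] ray.1 [ 0.7434 -0.1463  0.1   ]
handle X [ 0.5056 -0.2219  0.0994] ray.1 [ 0.5065 -0.2208  0.1   ]
h1 X [ 0.4934 -0.1809  0.1008] ray.1 [ 0.4925 -0.182   0.1   ]
h2 X [ 0.5327 -0.286   0.0047] ray.1 [ 0.5205 -0.2619  0.1   ]
keep X [ 0.5554 -0.123   0.1069] ray.1 [ 0.5556 -0.1248  0.1   ]
lidtop1 X [0.756  0.1274 0.2598] ray.1 [0.8184 0.1475 0.1   ]
lidtop2 X [0.5629 0.1351 0.259 ] ray.1 [0.5943 0.1544 0.1   ]
tongue X [0.6308 0.1472 0.3027] ray.1 [0.6863 0.1759 0.1   ]
side tongue_top [0.6423 0.151  0.3111]
side lidTL [0.5753 0.1335 0.2559]
side lidTR [0.7544 0.1191 0.2484]
side handle [ 0.4981 -0.2239  0.1005]
side horn [ 0.5558 -0.0895  0.0551]
side stop [ 0.5601 -0.1211  0.1412]
side notch [ 0.5557 -0.1109  0.0681]
side k3 [ 0.5595 -0.1537  0.1076]
side pivot [ 0.7371 -0.1457  0.1226]
```

View pics/crop.png

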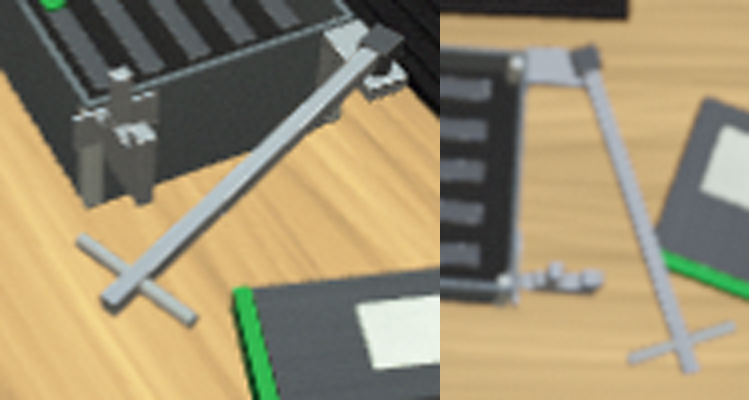

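```bash
python3 - <<'E'
from h import *
np.set_printoptions(precision=4,suppress=True)
from scipy.optimize import least_squares
for n in('top0','side0'):
    X=np.load(f'pics/{n}.npz')['X']
    x=X.reshape(-1,3)
    m=(abs(x[:,2]-.1)<.004)&(x[:,0]>.53)&(x[:,0]<.77)&(x[:,1]>-.105)&(x[:,1]<.1)
    p=x[m,:2]; box=cv2.minAreaRect(p.astype(np.float32)); print(n,m.sum(),box)
    # -y edge line and near end, robust
    def res(q):
        cx,cy,a=q; c,s=np.cos(a),np.sin(a); d=p-[cx,cy]; l=np.c_[d[:,0]*c+d[:,1]*s,-d[:,0]*s+d[:,1]*c]
        # distance to rim centreline (98 x 83 half)
        qd=abs(l)-[.098,.083]; return np.where((qd>0).all(1),np.hypot(*np.maximum(qd,0).T),np.maximum(qd[:,0],qd[:,1]))
    r=least_squares(res,[.648,-.004,-.062],loss='soft_l1',f_scale=.002); print(r.x,np.median(abs(r.fun)))
    cx,cy,a=r.x; R=np.array([[np.cos(a),-np.sin(a)],[np.sin(a),np.cos(a)]])
    L=x.copy(); L[:,:2]=(x[:,:2]-[cx,cy])@R
    k=(abs(L[:,0]+.09)<.012)&(L[:,1]<-.095)&(L[:,1]>-.2)&(L[:,2]>.09)
    o=L[k]; o=o[np.argsort(o[:,1])]; print('keeper\n',o*1000)
    b=(L[:,0]<-.06)&(L[:,0]>-.2)&(L[:,1]<-.17)&(L[:,1]>-.29)&(L[:,2]>.08)&(L[:,2]<.13); print('handle ext',L[b].min(0),L[b].max(0),L[b].mean(0))
    b=(L[:,0]<.08)&(L[:,0]>-.12)&(L[:,1]<-.135)&(L[:,2]>.095)&(L[:,2]<.135)&(L[:,1]>-.3);b&=~((L[:,0]<-.075)&(L[:,1]>-.17))
    f=np.polyfit(L[b,0],L[b,1],1); print('bar slope',f,np.arctan(f[0]),'piv y',np.polyval(f,.09),'z',np.polyfit(L[b,0],L[b,2],1))
    g=L[:,2]>.12; g&=(L[:,1]>.09)&(L[:,1]<.2)&(abs(L[:,0])<.11); f=np.polyfit(L[g,2],L[g,1],1); print('lid',f, L[g].max(0),L[g].min(0))
E
```

```text
top0 408 ((0.6502473950386047, -0.015233270823955536), (0.1862337440252304, 0.20980298519134521), 87.29244232177734)
[ 0.6539 -0.009  -0.0538] 0.0014347615223767318
keeper
 [[-100.6156 -198.4939  102.3247]
 [ -91.7496 -198.3077  101.6858]
 [ -97.7871 -198.2923  102.883 ]
 [ -95.1466 -197.8809  104.6016]
 [ -86.4046 -197.5615  104.7062]
 [ -80.5352 -197.3782  104.6136]
 [ -96.402  -197.1653   92.9409]
 [ -89.8282 -197.12    107.7037]
 [ -78.0014 -196.8749  106.8509]
 [ -84.0414 -196.8731  107.966 ]
 [ -94.9904 -195.374   102.412 ]
 [ -86.0804 -195.2095  101.6206]
 [ -92.2145 -195.1134  103.3032]
 [ -89.4248 -194.8696  104.1011]
 [ -83.6515 -194.5872  104.547 ]
 [ -78.0877 -194.0889  106.2106]
 [ -90.7282 -194.0136   93.044 ]
 [ -81.5146 -193.6811  109.0727]
 [ -88.1621 -193.5065   95.3407]
 [ -85.9878 -192.6038   99.8952]
 [ -81.551  -191.2958   90.003 ]
 [ -78.269  -191.2064  106.1058]
 [ -81.3294 -191.1747  106.8721]
 [ -84.6586 -190.8619  109.2412]
 [ -79.91   -189.8797   97.5936]
 [ -84.1636 -148.1966  123.8243]
 [ -90.5391 -147.9221  127.5216]
 [ -87.9114 -147.6119  128.8901]
 [ 
[... 10992 characters left out ...]
-107.9222  147.6639]
 [ -95.3967 -107.0342   92.5233]
 [ -95.0622 -106.1399   98.903 ]
 [ -94.8034 -105.7511   94.7206]
 [ -90.0017 -105.3078  149.4009]
 [ -94.6219 -105.1578  101.4403]
 [ -93.9086 -103.5233  106.8817]
 [ -95.6489 -101.6999   94.9116]
 [ -92.9594 -101.5435  108.2319]
 [ -95.6486 -101.3811  105.6326]
 [ -95.2201 -100.7451   97.4982]
 [ -94.7482  -99.4945  107.0979]
 [ -91.9012  -99.3496  109.3372]
 [ -95.4878  -95.6187   92.7258]]
handle ext [-0.158  -0.2614  0.0862] [-0.0604 -0.1781  0.1117] [-0.1176 -0.2141  0.1004]
bar slope [ 0.4048 -0.1678] 0.38462474791661366 piv y -0.1313514762393135 z [0.077  0.1114]
lid [0.3477 0.0489] [0.1017 0.1632 0.3146] [-0.0987  0.0901  0.12  ]
```

```bash
cat >> h.py <<'E'
from scipy.spatial.transform import Rotation as Ro
C=np.array([.6545,-.0095]); A=-.052
RC=np.array([[np.cos(A),-np.sin(A)],[np.sin(A),np.cos(A)]])
w=lambda x,y:RC@[x,y]+C      # case->world
l=lambda p:(np.array(p[:2])-C)@RC
def go(xy,z,jaw=None):
    "print shift and roll to reach TCP world xy,z with jaw axis at heading jaw (world rad, mod pi)"
    o=observe(); R=Ro.from_euler('xyz',o['tool_rot']).as_matrix()
    t=R.T@(np.r_[xy,z]-o['tool_pos'])/.04; roll=0
    if jaw is not None:
        v=R.T@[np.cos(jaw),np.sin(jaw),0]; r=np.degrees(np.arctan2(v[2],v[1])); r=(r+90)%180-90; roll=r/10
    print('t',o['time'],'rows tx,ty,tz,roll',np.round(t,3),round(roll,2),'q6',o['qpos'][5].round(2),'jaw',np.degrees(np.arctan2(R[1,1],R[0,1])).round(1))
def st():
    o=observe(); p=o['tool_pos']; print('t',round(o['time'],2),'case',np.round(np.r_[l(p),p[2]]*1000,1),'F',np.round(o['contact_force'],2),'open',round(o['opening']*1000,1))
E
python3 - <<'E'
from h import *
st(); go(w(-.025,.20),.300,A); go(w(-.025,.20),.300,A+np.pi/2); print(Ro.from_euler('xyz',observe()['tool_rot']).as_matrix().round(3))
X=np.load('pics/side0.npz')['X'].reshape(-1,3); L=X.copy(); L[:,:2]=(X[:,:2]-C)@RC
g=(L[:,2]>.275)&(abs(L[:,0])<.09)&(L[:,1]>.05)&(L[:,1]<.2); print(L[g].min(0),L[g].max(0),g.sum())
E
```

```text
t 0.1 case [-500.7  477.2  251.1] F [0.1  0.25 0.29] open 91.7
t 0.1 rows tx,ty,tz,roll [-1.22  -3.151 13.4  ] 7.3 q6 -0.15 jaw 70.0
t 0.1 rows tx,ty,tz,roll [-1.22  -3.151 13.4  ] -1.7 q6 -0.15 jaw 70.0
[[-0.001  0.342  0.94 ]
 [-0.001  0.94  -0.342]
 [-1.    -0.001 -0.   ]]
[-0.04283266  0.14147109  0.27506347] [-0.00113509  0.16267901  0.31461517] 217
```

```bash
python3 -m crank '[{"fingers":-1,"tx":-1.3},{"fingers":-1,"tx":-1.3,"tz":1,"roll":1},{"fingers":-1,"tx":-1.3,"ty":-0.5,"tz":2.5,"roll":2},{"fingers":-1,"tx":-1.3,"ty":-1,"tz":4,"roll":3},{"fingers":-1,"tx":-1.3,"ty":-1.5,"tz":5.5,"roll":4},{"fingers":-1,"tx":-1.3,"ty":-2,"tz":7,"roll":5},{"fingers":-1,"tx":-1.3,"ty":-2.2,"tz":8.5,"roll":6},{"fingers":-1,"tx":-1.3,"ty":-2.4,"tz":10,"roll":7.3}]' 20; python3 -c "
from h import *
st(); go(w(-.023,.19),.300,A)"
```

```text
t 0.1 case [-500.7  477.2  251.1] F [0.1  0.25 0.29] open 91.7
t 0.1 rows tx,ty,tz,roll [-1.22  -3.376 13.521] 7.3 q6 -0.15 jaw 70.0invalid input at $[0]: expected keys fingers, tx, ty, tz, roll
```

```bash
python3 -m crank '[{"fingers":-1,"tx":-1.3,"ty":0,"tz":0,"roll":0},{"fingers":-1,"tx":-1.3,"ty":0,"tz":1,"roll":1},{"fingers":-1,"tx":-1.3,"ty":-0.5,"tz":2.5,"roll":2},{"fingers":-1,"tx":-1.3,"ty":-1,"tz":4,"roll":3},{"fingers":-1,"tx":-1.3,"ty":-1.5,"tz":5.5,"roll":4},{"fingers":-1,"tx":-1.3,"ty":-2,"tz":7,"roll":5},{"fingers":-1,"tx":-1.3,"ty":-2.2,"tz":8.5,"roll":6},{"fingers":-1,"tx":-1.3,"ty":-2.4,"tz":10,"roll":7.3}]' 20; python3 -c "
from h import *
st(); go(w(-.023,.19),.300,A)"
```

```text
time: 1.1
tool_pos: [0.524, 0.2651, 0.3035]
tool_rot: [-1.893, 1.57, 2.8]
contact_force: [0.4, 0.2, -0.2]
opening: 0.0163
t 1.1 case [-144.6  267.4  303.5] F [ 0.45  0.2  -0.24] open 16.3
t 1.1 rows tx,ty,tz,roll [0.087 2.975 2.034] 0.19 q6 0.36 jaw -1.1
```

```bash
python3 -m crank '[{"fingers":-1,"tx":0,"ty":1,"tz":0.3,"roll":0},{"fingers":-1,"tx":0,"ty":2,"tz":0.8,"roll":0},{"fingers":-1,"tx":0,"ty":2.6,"tz":1.3,"roll":0},{"fingers":-1,"tx":0,"ty":2.6,"tz":1.6,"roll":0},{"fingers":-1,"tx":0,"ty":2.6,"tz":1.6,"roll":0},{"fingers":-1,"tx":0,"ty":2.6,"tz":1.6,"roll":0},{"fingers":-1,"tx":0,"ty":2.6,"tz":1.6,"roll":0},{"fingers":-1,"tx":0,"ty":2.6,"tz":1.6,"roll":0}]'; python3 -c "
from h import *
st(); go(w(-.023,.07),.300,A);shot('side','s1')"
```

```text
time: 2.1
tool_pos: [0.6253, 0.2019, 0.304]
tool_rot: [2.121, 1.57, 0.538]
contact_force: [0.6, 1.3, 0.0]
opening: 0.0006
t 2.1 case [-40.1 209.6 304. ] F [0.55 1.35 0.  ] open 0.6
t 2.1 rows tx,ty,tz,roll [0.1   0.288 3.503] 0.23 q6 0.21 jaw -0.7
```

View pics/s1.png

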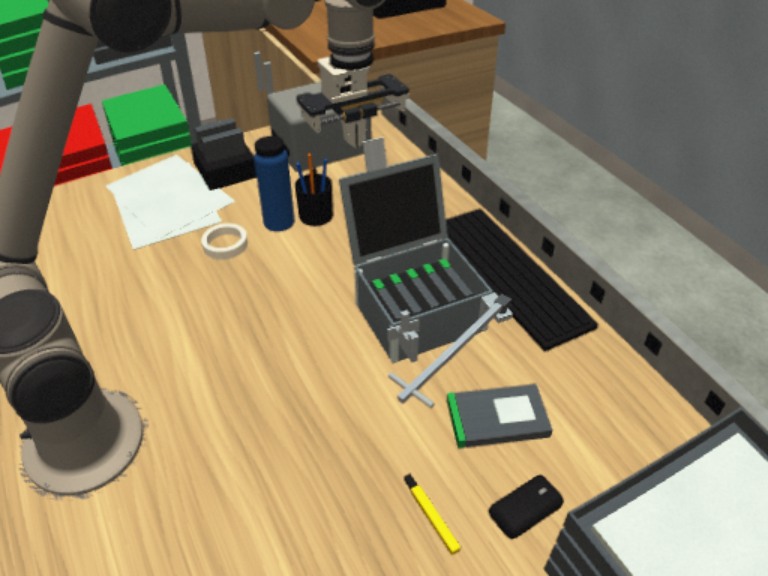

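The gripper (about (350,110)) is behind the tongue, with nothing in the way. Now pushing gradually.

```bash
python3 -m crank '[{"fingers":-1,"tx":0.1,"ty":0.3,"tz":0.4,"roll":0.2},{"fingers":-1,"tx":0.1,"ty":0.3,"tz":0.8,"roll":0.2},{"fingers":-1,"tx":0.1,"ty":0.3,"tz":1.0,"roll":0.2},{"fingers":-1,"tx":0.1,"ty":0.3,"tz":1.2,"roll":0.2},{"fingers":-1,"tx":0.1,"ty":0.3,"tz":1.4,"roll":0.2},{"fingers":-1,"tx":0.1,"ty":0.3,"tz":1.6,"roll":0.2},{"fingers":-1,"tx":0.1,"ty":0.3,"tz":1.8,"roll":0.2},{"fingers":-1,"tx":0.1,"ty":0.3,"tz":2.0,"roll":0.2}]'; python3 -c "
from h import *
st(); go(w(-.023,.07),.300,A)"
```

```text
time: 3.15
tool_pos: [0.6366, 0.1205, 0.2997]
tool_rot: [-2.033, 1.571, 2.632]
contact_force: [-1.1, 0.4, -0.7]
opening: 0.0003
t 3.15 case [-24.6 128.9 299.7] F [-1.13  0.42 -0.7 ] open 0.3
t 3.15 rows tx,ty,tz,roll [-0.007  0.033  1.473] 0.03 q6 0.12 jaw -2.7
```

```bash
python3 -m crank '[{"fingers":-1,"tx":0,"ty":0,"tz":0.2,"roll":0},{"fingers":-1,"tx":0,"ty":0,"tz":0.4,"roll":0},{"fingers":-1,"tx":0,"ty":0,"tz":0.55,"roll":0},{"fingers":-1,"tx":0,"ty":0,"tz":0.7,"roll":0},{"fingers":-1,"tx":0,"ty":0,"tz":0.85,"roll":0},{"fingers":-1,"tx":0,"ty":0,"tz":1.0,"roll":0},{"fingers":-1,"tx":0,"ty":0,"tz":1.1,"roll":0},{"fingers":-1,"tx":0,"ty":0,"tz":1.2,"roll":0}]'; python3 -c "
from h import *
st(); go(w(-.023,.07),.300,A)
im,d=shot('side','s2');L=cloud('side',d).reshape(-1,3);L[:,:2]=(L[:,:2]-C)@RC
g=(abs(L[:,0])<.095)&(L[:,1]>-.1)&(L[:,1]<.16)&(L[:,2]>.16)&(L[:,2]<.255);print(g.sum(),L[g].mean(0),np.polyfit(L[g,2],L[g,1],1) if g.sum() else 0)"
```

```text
time: 4.15
tool_pos: [0.6344, 0.0728, 0.2997]
tool_rot: [2.476, 1.571, 0.858]
contact_force: [0.4, -0.7, 0.6]
opening: 0.0002
t 4.15 case [-24.4  81.2 299.7] F [ 0.37 -0.68  0.56] open 0.2
t 4.15 rows tx,ty,tz,roll [-0.007  0.033  0.279] 0.03 q6 0.04 jaw -2.7
1633 [-0.0035731   0.07042664  0.20954702] [-0.121225    0.09582898]
```

```bash
python3 -m crank '[{"fingers":-1,"tx":0,"ty":0,"tz":0,"roll":0},{"fingers":-1,"tx":0,"ty":0,"tz":0,"roll":0},{"fingers":-1,"tx":0,"ty":0,"tz":0,"roll":0},{"fingers":-1,"tx":0,"ty":0,"tz":0,"roll":0},{"fingers":-1,"tx":0,"ty":0,"tz":0,"roll":0},{"fingers":-1,"tx":0,"ty":0,"tz":0,"roll":0},{"fingers":-1,"tx":0,"ty":0,"tz":0,"roll":0},{"fingers":-1,"tx":0,"ty":0,"tz":0,"roll":0}]'; python3 -c "
from h import *
st()
im,d=shot('side','s3')
a=-.02;p=[.09-.24*np.cos(.395),-.13-.24*np.sin(.395)];print(p,w(*p))
L=cloud('side',d).reshape(-1,3);L[:,:2]=(L[:,:2]-C)@RC
g=(abs(L[:,0])<.095)&(L[:,1]>-.1)&(L[:,1]<.07)&(L[:,2]>.09);print(g.sum(),L[g].mean(0))"
```

```text
time: 5.2
tool_pos: [0.6344, 0.0731, 0.2997]
tool_rot: [2.471, 1.571, 0.853]
contact_force: [-0.9, 0.0, 0.2]
opening: 0.0
t 5.2 case [-24.4  81.4 299.7] F [-0.91  0.02  0.21] open 0.0
[np.float64(-0.13151917544714814), np.float64(-0.2223539653139788)] [ 0.5116014 -0.2247175]
6659 [-0.01734434  0.01694501  0.3144684 ]
```

View pics/s3.png

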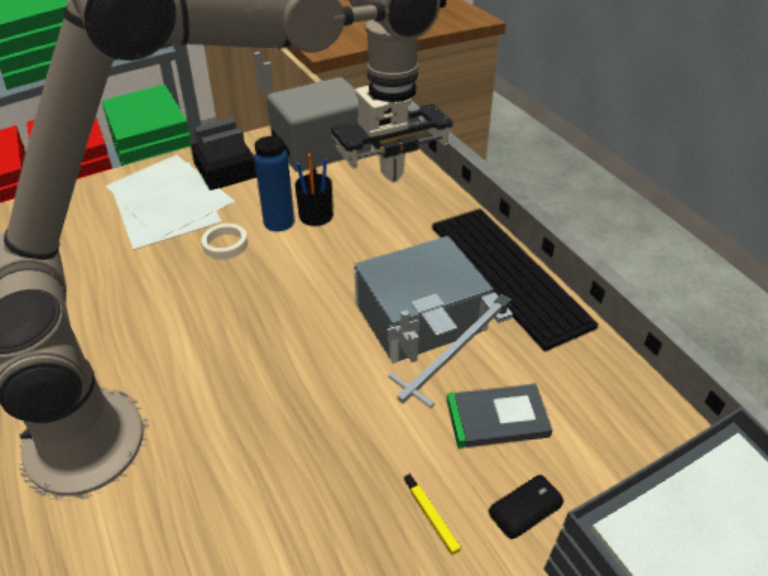

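The lid is shut: its top is flat at (425,275) and the tongue lies at (433,313). The bar is still outside at (404,392). Next, the handle.

```bash
python3 -c "
from h import *
go(w(-.123,-.2427),.25,.343)"
```

```text
t 5.25 rows tx,ty,tz,roll [ 1.243 -2.502  8.092] -2.24 q6 0.04 jaw -2.7
```

```bash
python3 -m crank '[{"fingers":0.1,"tx":0,"ty":-0.3,"tz":1,"roll":-0.5},{"fingers":0.1,"tx":0,"ty":-0.7,"tz":2.3,"roll":-1},{"fingers":0.1,"tx":0,"ty":-1.2,"tz":3.8,"roll":-1.5},{"fingers":0.1,"tx":0.3,"ty":-1.6,"tz":5.3,"roll":-2},{"fingers":0.1,"tx":0.6,"ty":-2.1,"tz":6.7,"roll":-2.2},{"fingers":0.1,"tx":0.9,"ty":-2.5,"tz":8.1,"roll":-2.2},{"fingers":0.1,"tx":1.2,"ty":-2.5,"tz":8.1,"roll":-2.2},{"fingers":0.1,"tx":1.2,"ty":-2.5,"tz":8.1,"roll":-2.2}]'; python3 -c "
from h import *
st(); go(w(-.123,-.2427),.150,.343)
im,d=shot('top','t1')
X=cloud('top',d).reshape(-1,3);L=X.copy();L[:,:2]=(X[:,:2]-C)@RC
"
```

```text
time: 6.25
tool_pos: [0.5188, -0.2453, 0.2508]
tool_rot: [-2.76, 1.568, 2.288]
contact_force: [-0.5, -0.0, -0.6]
opening: 0.0505
t 6.25 case [-123.3 -242.5  250.8] F [-0.49 -0.04 -0.64] open 50.5
t 6.25 rows tx,ty,tz,roll [2.52  0.007 0.013] -0.04 q6 -0.91 jaw 19.2
```

View pics/t1.png

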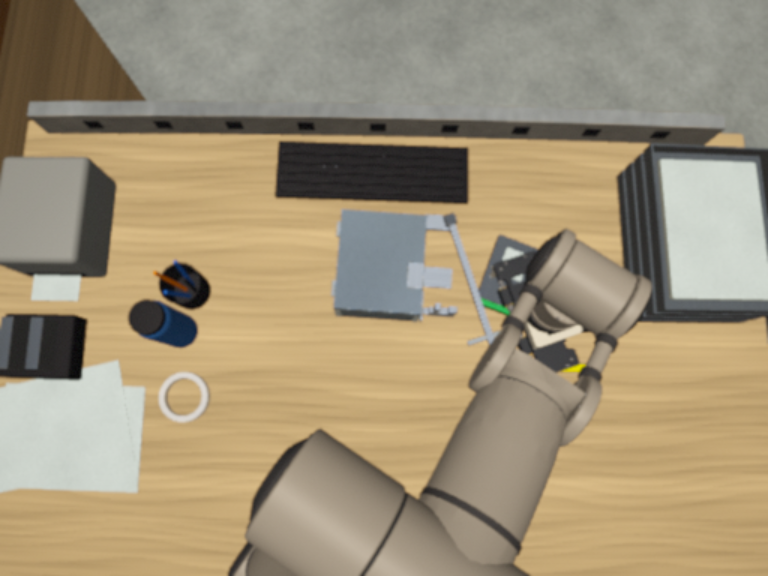

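The bar hasn't moved, and its inner handle end shows at (480,341). Lowering, then checking from the side camera.

```bash
python3 -m crank '[{"fingers":0.1,"tx":0.6,"ty":0,"tz":0,"roll":0},{"fingers":0.1,"tx":1.2,"ty":0,"tz":0,"roll":0},{"fingers":0.1,"tx":1.8,"ty":0,"tz":0,"roll":0},{"fingers":0.1,"tx":2.4,"ty":0,"tz":0,"roll":0},{"fingers":0.1,"tx":2.9,"ty":0,"tz":0,"roll":0},{"fingers":0.1,"tx":3.2,"ty":0,"tz":0,"roll":0},{"fingers":0.1,"tx":3.4,"ty":0,"tz":0,"roll":0},{"fingers":0.1,"tx":3.5,"ty":0,"tz":0,"roll":0}]'; python3 -c "
from h import *
st(); im,d=shot('side','s4')
cv2.imwrite('pics/s4c.png',cv2.resize(im[150:310,200:380,::-1],None,fx=3.5,fy=3.5,interpolation=2))"
```

```text
time: 7.3
tool_pos: [0.5195, -0.2455, 0.1118]
tool_rot: [0.881, 1.57, -0.353]
contact_force: [-0.3, -0.1, 0.2]
opening: 0.0502
t 7.3 case [-122.6 -242.7  111.8] F [-0.25 -0.07  0.24] open 50.2
```

View pics/s4c.png

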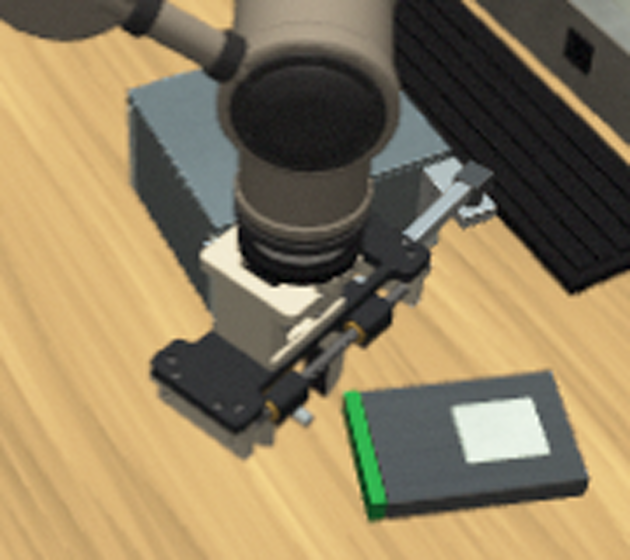

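The rod's outer end (300,415) sits between the two fingers. Closing with a light grip.

```bash
python3 -m crank '[{"fingers":0,"tx":0.1,"ty":0,"tz":0,"roll":0},{"fingers":-0.3,"tx":0.1,"ty":0,"tz":0,"roll":0},{"fingers":-0.6,"tx":0.1,"ty":0,"tz":0,"roll":0},{"fingers":-1,"tx":0.1,"ty":0,"tz":0,"roll":0},{"fingers":-1,"tx":0.1,"ty":0,"tz":0,"roll":0},{"fingers":-1,"tx":0.1,"ty":0,"tz":0,"roll":0},{"fingers":-1,"tx":0.1,"ty":0,"tz":0,"roll":0},{"fingers":-1,"tx":0.1,"ty":0,"tz":0,"roll":0}]' 8; python3 -c "
from h import *
st(); go(w(-.123,-.2427),.11,.343)"
```

```text
time: 8.35
tool_pos: [0.5191, -0.2458, 0.1077]
tool_rot: [2.305, 1.571, 1.071]
contact_force: [-0.8, 0.7, -0.4]
opening: 0.0096
t 8.35 case [-122.9 -243.   107.7] F [-0.78  0.66 -0.44] open 9.6
t 8.35 rows tx,ty,tz,roll [-0.058  0.001 -0.008] -0.04 q6 -0.91 jaw 19.3
```

```bash
python3 -m crank '[{"fingers":-1,"tx":-0.1,"ty":0,"tz":0,"roll":0},{"fingers":-1,"tx":-0.3,"ty":-0.02,"tz":0,"roll":0},{"fingers":-1,"tx":-0.5,"ty":-0.02,"tz":0,"roll":0},{"fingers":-1,"tx":-0.7,"ty":-0.01,"tz":0,"roll":0},{"fingers":-1,"tx":-0.9,"ty":0,"tz":0,"roll":0},{"fingers":-1,"tx":-1.1,"ty":0.02,"tz":0,"roll":0},{"fingers":-1,"tx":-1.25,"ty":0.04,"tz":0,"roll":0},{"fingers":-1,"tx":-1.35,"ty":0.06,"tz":0,"roll":0}]'; cat >> h.py <<'E'
def arc(ths,phi,off=.022):
    o=observe();R=Ro.from_euler('xyz',o['tool_rot']).as_matrix()
    p0=None
    for th in ths:
        a=.24*np.cos(phi); p=w(.09-a*np.cos(th)+off*np.sin(th),-.13-a*np.sin(th)-off*np.cos(th))
        if p0 is None: p0=p
        t=R.T@np.r_[p-p0,0]/.04; print(round(th,3),'ty,tz,roll',t[1:].round(2),round(np.degrees(ths[0]-th)/10,2))
E
python3 -c "
from h import *
st(); L=l(observe()['tool_pos'])-[.09,-.13]; th=np.arctan2(-L[1],-L[0])-np.arctan2(.022,.237); print(th,np.hypot(*L))
arc([th,.34,.29,.24,.19,.15,.12,.1,.09],.155)"
```

```text
time: 9.35
tool_pos: [0.5202, -0.2455, 0.1622]
tool_rot: [-1.675, 1.568, -2.909]
contact_force: [-8.8, -3.2, -0.6]
opening: 0.0094
t 9.35 case [-121.9 -242.7  162.2] F [-8.77 -3.21 -0.6 ] open 9.4
0.3962288500492952 0.2399490930625441
0.396 ty,tz,roll [0. 0.] 0.0
0.34 ty,tz,roll [-0.02 -0.33] 0.32
0.29 ty,tz,roll [-0.03 -0.63] 0.61
0.24 ty,tz,roll [-0.02 -0.93] 0.9
0.19 ty,tz,roll [ 0.   -1.23] 1.18
0.15 ty,tz,roll [ 0.03 -1.46] 1.41
0.12 ty,tz,roll [ 0.06 -1.64] 1.58
0.1 ty,tz,roll [ 0.08 -1.76] 1.7
0.09 ty,tz,roll [ 0.1  -1.81] 1.75
```

```bash
python3 -m crank '[{"fingers":-1,"tx":0,"ty":-0.05,"tz":0,"roll":0},{"fingers":-1,"tx":0,"ty":-0.06,"tz":-0.15,"roll":0.15},{"fingers":-1,"tx":0,"ty":-0.07,"tz":-0.33,"roll":0.32},{"fingers":-1,"tx":0,"ty":-0.08,"tz":-0.63,"roll":0.61},{"fingers":-1,"tx":0,"ty":-0.07,"tz":-0.93,"roll":0.9},{"fingers":-1,"tx":0,"ty":-0.05,"tz":-1.1,"roll":1.06},{"fingers":-1,"tx":0,"ty":-0.05,"tz":-1.23,"roll":1.18},{"fingers":-1,"tx":0,"ty":-0.05,"tz":-1.23,"roll":1.18}]'; python3 -c "
from h import *
st(); L=l(observe()['tool_pos'])-[.09,-.13]; th=np.arctan2(-L[1],-L[0])-np.arctan2(.022,.237); print(th,np.hypot(*L))
arc([th,.16,.13,.1,.08,.06,.04,.02,0],.155)
im,d=shot('side','s5')
cv2.imwrite('pics/s5c.png',cv2.resize(im[130:290,200:380,::-1],None,fx=3.5,fy=3.5,interpolation=2))"
```

```text
time: 10.35
tool_pos: [0.5035, -0.1989, 0.1618]
tool_rot: [1.464, 1.57, 0.024]
contact_force: [1.8, 0.4, -1.4]
opening: 0.0098
t 10.35 case [-140.9 -197.   161.8] F [ 1.78  0.42 -1.45] open 9.8
0.18983642529677955 0.24042589305995699
0.19 ty,tz,roll [0. 0.] 0.0
0.16 ty,tz,roll [-0.02 -0.18] 0.17
0.13 ty,tz,roll [-0.02 -0.36] 0.34
0.1 ty,tz,roll [-0.03 -0.53] 0.51
0.08 ty,tz,roll [-0.03 -0.65] 0.63
0.06 ty,tz,roll [-0.03 -0.77] 0.74
0.04 ty,tz,roll [-0.02 -0.89] 0.86
0.02 ty,tz,roll [-0.01 -1.01] 0.97
0 ty,tz,roll [-0.01 -1.13] 1.09
```

View pics/s5c.png

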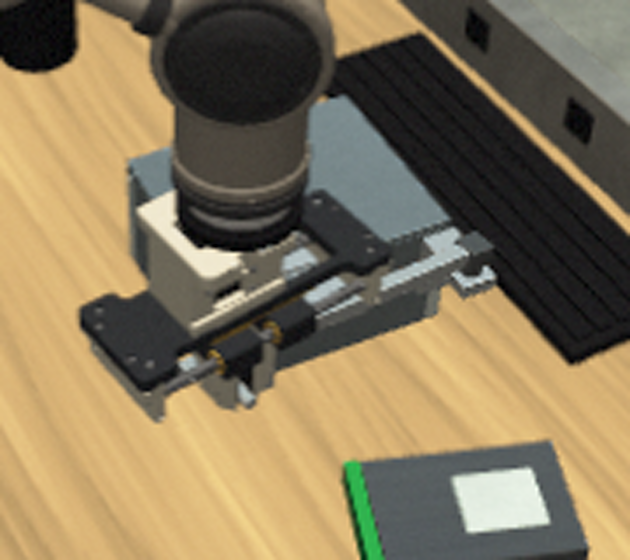

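The rod end (247,395) is still in the grip and the bar has come along, lifted. Going on over the horn.

```bash
python3 -m crank '[{"fingers":-1,"tx":0,"ty":-0.01,"tz":-0.1,"roll":0.1},{"fingers":-1,"tx":0,"ty":-0.02,"tz":-0.2,"roll":0.2},{"fingers":-1,"tx":0,"ty":-0.02,"tz":-0.36,"roll":0.34},{"fingers":-1,"tx":0,"ty":-0.03,"tz":-0.45,"roll":0.43},{"fingers":-1,"tx":0,"ty":-0.03,"tz":-0.53,"roll":0.51},{"fingers":-1,"tx":0,"ty":-0.03,"tz":-0.65,"roll":0.63},{"fingers":-1,"tx":0,"ty":-0.03,"tz":-0.77,"roll":0.74},{"fingers":-1,"tx":0,"ty":-0.03,"tz":-0.77,"roll":0.74}]'; python3 -c "
from h import *
st(); L=l(observe()['tool_pos'])-[.09,-.13]; th=np.arctan2(-L[1],-L[0])-np.arctan2(.022,.237); print(th,np.hypot(*L))
arc([th,.03,.01,0,-.01,-.02,-.03,-.04,-.05],.155)"
```

```text
time: 11.4
tool_pos: [0.4983, -0.1684, 0.1618]
tool_rot: [1.534, 1.57, -0.036]
contact_force: [4.5, 1.4, -2.2]
opening: 0.0099
t 11.4 case [-147.7 -166.8  161.8] F [ 4.53  1.36 -2.22] open 9.9
0.06105658361970534 0.24054512685914306
0.061 ty,tz,roll [0. 0.] 0.0
0.03 ty,tz,roll [-0.02 -0.18] 0.18
0.01 ty,tz,roll [-0.02 -0.3 ] 0.29
0 ty,tz,roll [-0.03 -0.36] 0.35
-0.01 ty,tz,roll [-0.03 -0.42] 0.41
-0.02 ty,tz,roll [-0.03 -0.48] 0.46
-0.03 ty,tz,roll [-0.03 -0.54] 0.52
-0.04 ty,tz,roll [-0.03 -0.6 ] 0.58
-0.05 ty,tz,roll [-0.03 -0.66] 0.64
```

```bash
python3 -m crank '[{"fingers":-1,"tx":0,"ty":0.02,"tz":-0.08,"roll":0.08},{"fingers":-1,"tx":0,"ty":0.01,"tz":-0.18,"roll":0.18},{"fingers":-1,"tx":0,"ty":0,"tz":-0.27,"roll":0.26},{"fingers":-1,"tx":0,"ty":0,"tz":-0.36,"roll":0.35},{"fingers":-1,"tx":0,"ty":0,"tz":-0.42,"roll":0.41},{"fingers":-1,"tx":0,"ty":0,"tz":-0.48,"roll":0.46},{"fingers":-1,"tx":0,"ty":0,"tz":-0.48,"roll":0.46},{"fingers":-1,"tx":0,"ty":0,"tz":-0.48,"roll":0.46}]'; python3 -c "
from h import *
st(); L=l(observe()['tool_pos'])-[.09,-.13]; th=np.arctan2(-L[1],-L[0])-np.arctan2(.022,.237); print(th,np.hypot(*L))"
```

```text
time: 12.4
tool_pos: [0.4973, -0.1495, 0.1615]
tool_rot: [-1.778, 1.569, 2.856]
contact_force: [-5.3, -0.4, -1.2]
opening: 0.0097
t 12.4 case [-149.7 -148.   161.5] F [-5.29 -0.41 -1.21] open 9.7
-0.017574650510217185 0.24036719375606547
```

```bash
python3 -m crank '[{"fingers":-1,"tx":0,"ty":-0.02,"tz":-0.01,"roll":0.01},{"fingers":-1,"tx":0,"ty":-0.02,"tz":-0.03,"roll":0.03},{"fingers":-1,"tx":0,"ty":-0.02,"tz":-0.05,"roll":0.05},{"fingers":-1,"tx":0,"ty":-0.02,"tz":-0.07,"roll":0.07},{"fingers":-1,"tx":0,"ty":-0.02,"tz":-0.09,"roll":0.09},{"fingers":-1,"tx":0,"ty":-0.02,"tz":-0.1,"roll":0.1},{"fingers":-1,"tx":0,"ty":-0.02,"tz":-0.1,"roll":0.1},{"fingers":-1,"tx":0,"ty":-0.02,"tz":-0.1,"roll":0.1}]'; python3 -c "
from h import *
st()"; python3 -m crank '[{"fingers":-1,"tx":0,"ty":0,"tz":-0.01,"roll":0.01},{"fingers":-1,"tx":0,"ty":0,"tz":-0.02,"roll":0.02},{"fingers":-1,"tx":0,"ty":0,"tz":-0.03,"roll":0.03},{"fingers":-1,"tx":0,"ty":0,"tz":-0.04,"roll":0.04},{"fingers":-1,"tx":0,"ty":0,"tz":-0.05,"roll":0.05},{"fingers":-1,"tx":0,"ty":0,"tz":-0.05,"roll":0.05},{"fingers":-1,"tx":0,"ty":0,"tz":-0.05,"roll":0.05},{"fingers":-1,"tx":0,"ty":0,"tz":-0.05,"roll":0.05}]'; python3 -c "
from h import *
st()"
```

```text
time: 13.4
tool_pos: [0.4973, -0.1469, 0.1617]
tool_rot: [-0.115, 1.569, -1.783]
contact_force: [-5.2, -6.5, -1.5]
opening: 0.0096
t 13.4 case [-149.9 -145.4  161.7] F [-5.24 -6.52 -1.48] open 9.6
time: 14.4
tool_pos: [0.4974, -0.1458, 0.1619]
tool_rot: [-0.032, 1.567, -1.708]
contact_force: [-7.4, -10.0, -1.3]
opening: 0.0098
t 14.4 case [-149.8 -144.3  161.9] F [ -7.44 -10.05  -1.28] open 9.8
```

The back stop is felt: −6.5 N, then −10 N in y with almost no further travel. Backing off about 4 mm to the middle of the notch.

```bash
python3 -m crank '[{"fingers":-1,"tx":0,"ty":-0.02,"tz":0.03,"roll":0},{"fingers":-1,"tx":0,"ty":-0.04,"tz":0.07,"roll":-0.03},{"fingers":-1,"tx":0,"ty":-0.05,"tz":0.1,"roll":-0.05},{"fingers":-1,"tx":0,"ty":-0.05,"tz":0.13,"roll":-0.07},{"fingers":-1,"tx":0,"ty":-0.05,"tz":0.16,"roll":-0.1},{"fingers":-1,"tx":0,"ty":-0.05,"tz":0.18,"roll":-0.12},{"fingers":-1,"tx":0,"ty":-0.05,"tz":0.18,"roll":-0.12},{"fingers":-1,"tx":0,"ty":-0.05,"tz":0.18,"roll":-0.12}]'; python3 -c "
from h import *
st()"
```

```text
time: 15.4
tool_pos: [0.4972, -0.1506, 0.1625]
tool_rot: [1.503, 1.565, -0.152]
contact_force: [5.9, 0.8, -2.3]
opening: 0.0093
t 15.4 case [-149.8 -149.1  162.5] F [ 5.89  0.76 -2.31] open 9.3
```

```bash
python3 -m crank '[{"fingers":-1,"tx":0.05,"ty":0.02,"tz":0,"roll":0},{"fingers":-1,"tx":0.12,"ty":0.01,"tz":0,"roll":0},{"fingers":-1,"tx":0.2,"ty":0,"tz":0,"roll":0},{"fingers":-1,"tx":0.28,"ty":-0.01,"tz":0,"roll":0},{"fingers":-1,"tx":0.36,"ty":-0.02,"tz":0,"roll":0},{"fingers":-1,"tx":0.44,"ty":-0.03,"tz":0,"roll":0},{"fingers":-1,"tx":0.5,"ty":-0.03,"tz":0,"roll":0},{"fingers":-1,"tx":0.5,"ty":-0.03,"tz":0,"roll":0}]'; python3 -c "
from h import *
st()"
```

```text
time: 16.4
tool_pos: [0.4954, -0.1506, 0.142]
tool_rot: [1.481, 1.567, -0.174]
contact_force: [8.1, 0.7, -1.0]
opening: 0.0093
t 16.4 case [-151.5 -149.2  142. ] F [ 8.12  0.67 -0.95] open 9.3
```

```bash
python3 -m crank '[{"fingers":-1,"tx":0,"ty":0.02,"tz":0,"roll":0},{"fingers":-1,"tx":0.05,"ty":0.03,"tz":0,"roll":0},{"fingers":-1,"tx":0.1,"ty":0.03,"tz":0,"roll":0},{"fingers":-1,"tx":0.15,"ty":0.02,"tz":0,"roll":0},{"fingers":-1,"tx":0.2,"ty":0.02,"tz":0,"roll":0},{"fingers":-1,"tx":0.25,"ty":0.02,"tz":0,"roll":0},{"fingers":-1,"tx":0.28,"ty":0.02,"tz":0,"roll":0},{"fingers":-1,"tx":0.28,"ty":0.02,"tz":0,"roll":0}]'; python3 -c "
from h import *
st()
im,d=shot('side','s6')
cv2.imwrite('pics/s6c.png',cv2.resize(im[130:290,200:380,::-1],None,fx=3.5,fy=3.5,interpolation=2))"
```

```text
time: 17.4
tool_pos: [0.4953, -0.1507, 0.1316]
tool_rot: [1.308, 1.568, -0.347]
contact_force: [3.4, 0.7, 6.8]
opening: 0.0094
t 17.4 case [-151.6 -149.3  131.6] F [3.39 0.71 6.81] open 9.4
```

View pics/s6c.png

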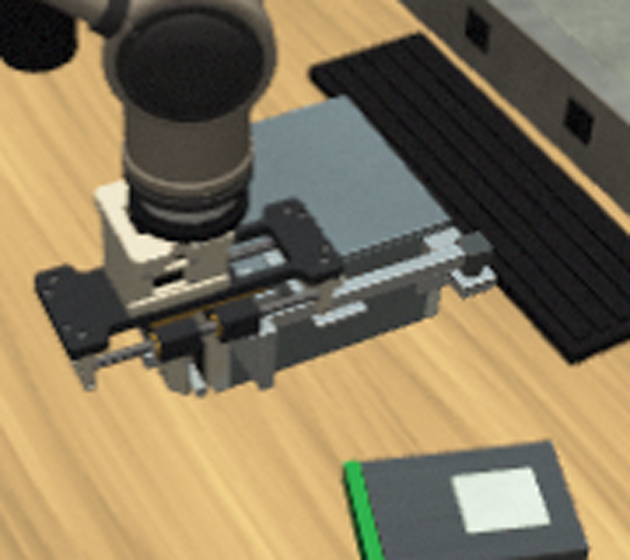

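The bar now lies over the tongue at (340,310), with an upward reaction of 6.8 N, so it's on the notch floor. Releasing, then rising.

```bash
python3 -m crank '[{"fingers":-1,"tx":-0.05,"ty":0,"tz":0,"roll":0},{"fingers":-0.6,"tx":-0.05,"ty":0,"tz":0,"roll":0},{"fingers":-0.4,"tx":-0.05,"ty":0,"tz":0,"roll":0},{"fingers":-0.2,"tx":-0.05,"ty":0,"tz":0,"roll":0},{"fingers":-0.2,"tx":-0.05,"ty":0,"tz":0,"roll":0},{"fingers":-0.2,"tx":-0.05,"ty":0,"tz":0,"roll":0},{"fingers":-0.2,"tx":-0.05,"ty":0,"tz":0,"roll":0},{"fingers":-0.2,"tx":-0.05,"ty":0,"tz":0,"roll":0}]'; python3 -c "
from h import *
st()"; python3 -m crank '[{"fingers":-0.2,"tx":-0.2,"ty":0,"tz":0,"roll":0},{"fingers":-0.2,"tx":-0.6,"ty":0,"tz":0,"roll":0},{"fingers":-0.2,"tx":-1.2,"ty":0,"tz":0,"roll":0},{"fingers":-0.2,"tx":-2,"ty":0,"tz":0,"roll":0},{"fingers":-0.2,"tx":-3,"ty":-1,"tz":0,"roll":0},{"fingers":-0.2,"tx":-3.5,"ty":-2,"tz":0.5,"roll":0},{"fingers":-0.2,"tx":-3.5,"ty":-2.5,"tz":1,"roll":0},{"fingers":-0.2,"tx":-3.5,"ty":-2.5,"tz":2,"roll":0}]'; python3 -c "
from h import *
st()
im,d=shot('side','s7')
cv2.imwrite('pics/s7c.png',cv2.resize(im[150:310,200:380,::-1],None,fx=3.5,fy=3.5,interpolation=2))
L=cloud('side',d).reshape(-1,3);L[:,:2]=(L[:,:2]-C)@RC
b=(L[:,0]<.06)&(L[:,0]>-.17)&(abs(L[:,1]+.127)<.03)&(L[:,2]>.117)&(L[:,2]<.16)&(abs(L[:,0]+.09)>.012);print(b.sum(),np.polyfit(L[b,0],L[b,1],1),np.polyfit(L[b,0],L[b,2],1))"
```

```text
time: 18.45
tool_pos: [0.4946, -0.1505, 0.1325]
tool_rot: [-2.951, 1.571, 1.677]
contact_force: [0.7, -0.1, 0.4]
opening: 0.0365
t 18.45 case [-152.4 -149.1  132.5] F [ 0.71 -0.11  0.44] open 36.5
time: 19.45
tool_pos: [0.3872, -0.2216, 0.274]
tool_rot: [1.129, 1.569, -0.525]
contact_force: [0.6, 0.4, -0.1]
opening: 0.0367
t 19.45 case [-255.9 -225.7  274. ] F [ 0.62  0.37 -0.09] open 36.7
439 [-0.01434387 -0.12926368] [0.00294059 0.12184063]
```

View pics/s7c.png

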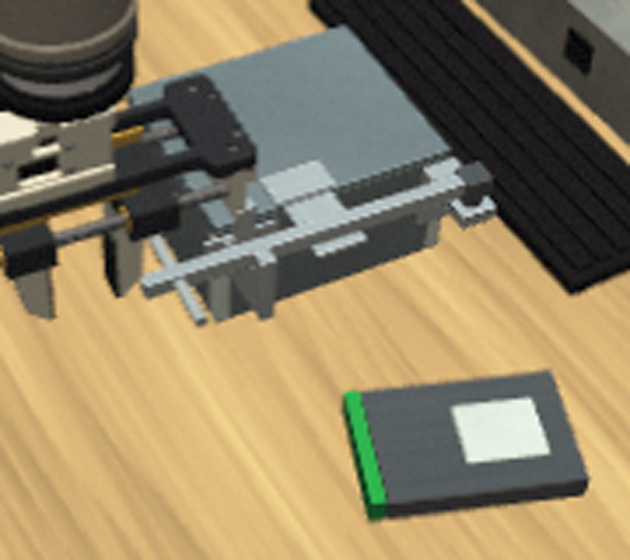

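The bar is level: its top is at z = 121.8 mm with a slope of 0.003. It sits in the notch behind the horn (262,255) and over the tongue (330,230), and the gripper is clear.

```bash
python3 -m crank '[{"fingers":-0.2,"tx":0,"ty":0,"tz":0,"roll":0},{"fingers":-0.2,"tx":0,"ty":0,"tz":0,"roll":0},{"fingers":-0.2,"tx":0,"ty":0,"tz":0,"roll":0},{"fingers":-0.2,"tx":0,"ty":0,"tz":0,"roll":0},{"fingers":-0.2,"tx":0,"ty":0,"tz":0,"roll":0},{"fingers":-0.2,"tx":0,"ty":0,"tz":0,"roll":0},{"fingers":-0.2,"tx":0,"ty":0,"tz":0,"roll":0},{"fingers":-0.2,"tx":0,"ty":0,"tz":0,"roll":0}]'; python3 -c "
from cell import hand_in
print(hand_in())"
```

```text
time: 20.5
tool_pos: [0.3882, -0.2219, 0.2725]
tool_rot: [2.292, 1.571, 0.637]
contact_force: [0.1, -0.3, -0.2]
opening: 0.0366
the job is handed in; nothing more can be done
None
```

The case is shut and latched, and the job was handed in at about 20.5 s; `hand_in()` gave no verdict.

- **Lid:** I pushed the tongue from behind with closed fingers until the lid was just past upright, then held still while it fell shut by its own weight.
- **Bar:** I gripped the outer side of the handle at 8 N, lifted the bar and swung it over the horn. The back stop showed as about −6.5 N, then −10 N sideways. I then backed off about 4 mm and lowered the bar until the notch floor pushed back with 6.8 N, and only then let go. So it was set down under light grip rather than dropped freely.

**Last checks:**
- The side camera shows the bar level (slope 0.003, top at 121.8 mm against 122 mm expected) and over the tongue. It reads about −0.014 rad swivel, inside the notch range.
- The gripper is clear, with the wrist force near zero.
- The pictures show no bystander moved. The final one was a crop showing only the caddy; the last full view of the others was before the bar was moved.

**Disagreements:** The back stop was felt roughly 4 mm further out than the camera suggested. The notch floor was also reached 2–5 mm higher at the tool than I expected, probably from small calibration errors and slip in the grip. While I held the handle, forces along the bar reached about 9 N.

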